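# Walk the tall ash bin back to the stop rail

### The arm

A 6-joint arm with a two-finger parallel gripper is mounted at the origin on the work surface. World frame = base frame: x ahead of the robot, y to its left, z up, the work surface at z = 0. Lengths are in m, angles in rad, forces in N, time in s.
With the tool pointing down it reaches from about 0.35 to 0.775 m from the base axis. Payload 5.5 kg.
Tool frame: the origin (TCP) lies at the very end of the fingers, on their centre line; the grasp point (between the pads) lies 19 mm behind it; z points along the fingers, y is the line along which they close (so a half turn about z gives the same grasp; the last joint's range is limited). The gripper opens to 85 mm and grips with 20 to 120 N. Pads are 22 mm wide; open, the fingers measure 114 mm over their backs; the gripper's body (76 mm by 85 mm) begins 54 mm behind the grasp point. The pads swing forward as they close: fully open they stand 13 mm farther back than shut.
Start: joints at [-1.266, 0.313, 0.046, 1.304, 0, 1.431], TCP at [0.247, -0.519, 0.231] pointing down, gripper open.
Joint ranges: [-2.76, 2.76], [-0.86, 1.69], [-1.03, 1.26], [-2.2, 2.34], [-1.47, 1.5], [-3.14, 3.14]. Speed limits (rad/s): [2.57, 2.57, 3.14, 3.14, 3.14, 3.14].

### API

Orientations are given as a unit quaternion [w, x, y, z].
In Python, from workcell import env, cams, ticket, spotter gives the robot as it stands.
- The arm moves only by the tool jog_arm, never from a script. Its argument "increments" is a list that holds one entry, the list of rows, each a list of 7 numbers: the shift along the tool's x, y, z in units of 0.25 m (1.0 is 0.25 m), then the turn, a rotation vector about the tool's x, y, z in units of 180 degrees (1.0 is 180 degrees), then the closure in counts, from 0 (fully open) to 255 (shut). A call has 1 to 20 rows; each row shifts and turns the commanded pose from where the row before left it, along the tool's axes as they then stand; what a row does not reach is not made up. A row lasts 1/10 s, in which the tool goes at most 50 mm and 8.59 degrees, less where a joint would pass 70% of its speed; a pose out of reach is approached as far as the arm can. A call with a number of a shift or a turn outside -1 to 1 is refused whole. A call with a gripper value outside its range is refused whole. The fingers move at their own pace and stop on an object; "force" is the grip in N (left out, the last holds). Time passes only in rows, so rows that do not move let the fingers close. It gives the time, the measured TCP pose, the force, the opening and the grip force at its end, in the units of the state.
- env.get_state(): the state, without advancing time (a new reading comes with each control period).
- cams.read_camera(name): name is "side" or "top" or "wrist"; returns a dict with "pixels" (480x640x3 uint8, red, green, blue), "fx", "fy", "cx", "cy" (pixels), "xyz" and "attitude" of the camera in the world; the wrist camera has in their place "mount" (4x4, takes a point from camera to tool coordinates, whose origin is the TCP and whose axes are the flange's). Camera axes: x right, y down, z forward; pixel columns grow to the right and rows downward; lengths in m; the calibration is good to about 2 mm. A picture is of the moment at which its call begins: read the wrist's pose just before it. There is no depth.
- ticket.hand_in(): hands the job in; it is judged then, once.
Trained networks look in the newest picture that a camera, given by its name, has taken for a name from the list of things; names that differ only in an ending like _2 or _b are one class to them, and where a whole thing is asked for, a point or a joint stands for the part that bears it (a point fixed in the world has none). Each returns a list of dicts, best first, with "conf" (0 to 1); they miss things now and then, are a little off and sometimes report something else, mostly with a low value. They report only what shows in the picture. A call takes as long as a camera call. They do not tell look-alikes from the thing itself.
- spotter.find_in(target, camera): "uv" ([column, row] in pixels, amid what is visible of it).
- spotter.cut_out(target, camera): "region" (480x640 bool, what is visible of it) and "uv" ([column, row] in pixels, amid what is visible of it).
- spotter.landmark_of(target, camera): "uv" ([column, row] in pixels: a listed point, or the origin of a listed thing).
The state is a dict: "clock": time; "joint_pos": joint angles; "qvel": joint speeds; "tau": joint torques, N m; "tcp_pos": TCP position; "orientation": TCP orientation; "wrist_force": force on the tool from outside, world axes, zero at the start; "ft_torque": the same for the moment, N m; "finger_gap": finger opening in m; "grip_force": force on a finger pad.
Only numpy, scipy, OpenCV 4.12 (cv2) and the standard library are available. Lean on these libraries where they do the work, as an engineer would, in place of code of your own. Each camera call takes 0.05 s, during which the arm holds its last target. There are 200 camera calls.

### The job

The tall ash bin has crept away from the low dark stop rail on the ledge. Lift the headrest off its top and set it on the slatted board, then walk the bin away from the robot without lifting it clear of the ledge: tip it onto its far bottom edge, swing it round on one far corner and then on the other, until it stands upright and square with its far side snug against the rail (a gap of a finger's width at most). Finally lay the headrest back across the middle of the bin's top as it was, and leave the other things where they are.

Things in the scene. Friction and masses are not known exactly. Their poses are not given: they have to be found in the camera images.
- bin: tall open-topped light ash bin standing upright, 110 (x) x 120 (y) x 210 mm high, walls and floor 10 mm thick (inside 90 x 100 mm), empty, 0.5 to 0.85 kg. Origin: centre of the underside; z up; x points away from the robot, towards the rail (the far side is +x); y to the left. A wall can be pinched at the rim, one finger inside. It starts about 40 to 75 mm short of the rail and within about 5 degrees of square with it
- bin_far_left (a point): bottom corner of the bin at its +x, +y side (far from the robot, left), on the underside: bin frame (55, 60, 0) mm
- bin_far_right (a point): bottom corner of the bin, far side, right: bin frame (55, -60, 0) mm
- bin_near_left (a point): bottom corner of the bin, near side, left: bin frame (-55, 60, 0) mm
- bin_near_right (a point): bottom corner of the bin, near side, right: bin frame (-55, -60, 0) mm
- bin_top (a point): centre of the bin's open top, level with the rim: bin frame (0, 0, 210) mm; the headrest's underside rests at this height
- headrest: loose light ash headrest block, 60 (x) x 170 (y) x 55 mm high, 0.3 kg; flat upright long sides 60 mm apart, 42 mm high in the middle and 55 mm high over the last 34 mm at each end. Origin: centre of the underside, z up. It starts lying across the bin's rim, long side along the bin's y, and overhangs left and right
- board: fixed low slatted wooden board, 114 (x) x 210 (y) mm, top 15 mm above the ledge; origin: centre of the underside, on the ledge. It lies to the left or the right of the bin and is empty
- rail: fixed low dark anodised aluminium stop rail on the ledge beyond the bin, 300 mm long (along its y), 20 mm high, 20 mm thick. Origin: on the ledge, in the middle of the face that looks to the bin and the robot; its x points away from the bin (the metal is at x = 0 to 20 mm), z up
- bucket: bystander: empty copper-toned aluminium bucket, 144 mm across the rim, 130 mm high with a wire bail at 140 mm; origin: centre of the underside. It stands on the other side of the bin from the board
- bottle: bystander: closed glass bottle with a cork, 68 mm across, 203 mm high, beyond the rail; origin: centre of the underside
- squeegee: bystander: black plastic shower squeegee lying flat, 14 mm high, blade 200 mm long along its y at x = 42 to 66 mm, handle 22 mm wide back to x = -57 mm; origin on the ledge, by the handle
- hourglass: bystander: sand timer, 52 mm across, 100 mm high, beyond the rail; origin: centre of the underside
- brush: bystander: wooden brush lying flat along y beyond the rail's right end; origin at its underside
- dish: bystander: small stone bowl, 76 mm across, 28 mm high, beyond the rail; origin: centre of the underside
Not all that is in view belongs to the job. What is shaped like the headrest but blue or green is not meant.

How it is judged:
On the way, in this order (a step that is already met when the one before it is completed fails the run):
1. the headrest lies on the slatted board, let go of (horizontal distance between headrest and board below 0.06 m and height (world z) of headrest below 0.02 m and angle between headrest's own z axis and vertical below 0.08 rad and contact force between the fingers and headrest below 0.5 N), for 0.2 s.
2. the bin is tipped and swung round on one far corner, which stays where it was within 30 mm (angle between bin's own z axis and vertical above 0.08 rad and angle between the y axis of bin and the y axis of rail, either way round above 0.18 rad and distance of any of bin_far_left, bin_far_right from where it was at the start of the episode below 0.03 m), for 0.05 s.
3. still or again tipped, the bin has been swung back square (within 0.12 rad) on the way to the rail, at least 25 mm from its start (angle between bin's own z axis and vertical above 0.05 rad and angle between the y axis of bin and the y axis of rail, either way round below 0.12 rad and distance of bin from where it was at the start of the episode above 0.025 m), for 0.05 s.
At the end, for the whole second after the job is handed in: The bin stands upright and flat on the ledge in front of the rail (inside its length), both far bottom corners within 15 mm of the rail's face; the headrest lies flat across the bin's top, its centre within 30 mm of the top's centre and its long side within 0.25 rad of the bin's y; both at rest (angle between bin's own z axis and vertical below 0.04 rad and height (world z) of each of bin_far_left, bin_far_right, bin_near_left, bin_near_right below 0.006 m and x of bin_far_left in the frame of rail between -0.015 and 0.004 m and x of bin_far_right in the frame of rail between -0.015 and 0.004 m and y of bin_far_left in the frame of rail between -0.15 and 0.15 m and y of bin_far_right in the frame of rail between -0.15 and 0.15 m and distance between headrest and bin_top below 0.03 m and z of headrest in the frame of bin_top between -0.004 and 0.006 m and angle between the y axis of headrest and the y axis of bin, either way round below 0.25 rad and angle between headrest's own z axis and vertical below 0.05 rad and linear speed of each of bin, headrest below 0.02 m/s); the robot touches nothing.
It fails at once if the bin is lifted clear: all four bottom corners more than 12 mm above the ledge (height (world z) of each of bin_far_left, bin_far_right, bin_near_left, bin_near_right above 0.012 m).
It fails at once if the bin is tipped over (more than 0.7 rad) (angle between bin's own z axis and vertical above 0.7 rad).
It fails at once if a bystander is shifted more than 30 mm (distance of any of bucket, bottle, squeegee, hourglass, brush, dish from where it was at the start of the episode above 0.03 m).
It also fails if it takes over 72 s, if anything falls off the work surface, if the arm or the gripper's body presses on something with over 40 N, if the wrist force passes 120 N, or if a joint passes its speed limit or range.

## Working session

There is one attempt and no reset: what is moved stays moved. The work goes in short steps, Python scripts to look and compute and a tool call to move; the robot and the scene stay as the last step left them, time stands still between calls to the robot, and variables do not carry over. Pictures are saved under pics/ and viewed, at most 10 in all, crops included, and the job is handed in when it is done.

Besides the shell and the picture viewer there is one more tool, called after "Request:" in YAML: its name, and indented under it one key for each argument. jog_arm: Moves the arm, as the interface text tells. Shifts and turns lie within -1 to 1; 1 stands for 0.25 m of shift or 180 degrees of turn. Its arguments: {"type":"object","properties":{"increments":{"type":"array"},"force":{"type":"number"}},"required":["increments"]}

```bash
mkdir -p pics; ls; cat > h.py <<'E'
import numpy as np, cv2
from scipy.spatial.transform import Rotation as R
from workcell import env, cams, ticket, spotter
def rot(q): return R.from_quat([q[1],q[2],q[3],q[0]])
def cam(name):
    s=env.get_state(); c=cams.read_camera(name)
    if 'mount' in c:
        T=np.eye(4);T[:3,:3]=rot(s['orientation']).as_matrix();T[:3,3]=s['tcp_pos'];M=T@np.array(c['mount'])
    else:
        M=np.eye(4);M[:3,3]=c['xyz'];a=np.array(c['attitude'])
        M[:3,:3]=a if a.shape==(3,3) else rot(a).as_matrix()
    c['M']=M; return c
def onz(c,uv,z):
    d=c['M'][:3,:3]@np.array([(uv[0]-c['cx'])/c['fx'],(uv[1]-c['cy'])/c['fy'],1]);o=c['M'][:3,3]
    return o+d*(z-o[2])/d[2]
def proj(c,p):
    q=c['M'][:3,:3].T@(np.asarray(p)-c['M'][:3,3]);return np.array([c['fx']*q[0]/q[2]+c['cx'],c['fy']*q[1]/q[2]+c['cy']])
def save(c,n): cv2.imwrite('pics/'+n+'.png',np.asarray(c['pixels'])[:,:,::-1])
E
python3 - <<'E'
from h import *
np.set_printoptions(precision=4,suppress=True)
s=env.get_state();print(s)
for n in ('top','side'):
    c=cam(n);save(c,n);print(n,c['M'],c['fx'],c['cx'])
    for t,z in [('bin',0),('headrest',.21),('bin_top',.21),('board',0),('rail',0),('bin_far_left',0),('bin_far_right',0),('bin_near_left',0),('bin_near_right',0),('bucket',0),('bottle',0),('squeegee',0),('hourglass',0)]:
        for d in spotter.landmark_of(t,n)[:2]: print(t,round(d['conf'],2),np.round(d['uv'],1),onz(c,d['uv'],z)[:2])
E
```

```text
pics
{'clock': 0.0, 'joint_pos': array([-1.2656,  0.314 ,  0.045 ,  1.3036,  0.    ,  1.4312]), 'qvel': array([-0.0005,  0.0023, -0.0006, -0.0005, -0.0002, -0.0023]), 'tau': array([  0.0002, -48.063 ,  29.853 ,   0.0196,  -0.0001,   0.    ]), 'tcp_pos': array([ 0.2473, -0.5186,  0.2304]), 'orientation': array([-0.0009,  0.9754,  0.2206, -0.0001]), 'wrist_force': array([0.4885, 0.8001, 0.771 ]), 'ft_torque': array([-0.0128, -0.0199, -0.016 ]), 'grip_force': 0.0, 'finger_gap': 0.08521620612144479}
top [[ 0.0172 -0.9904  0.1371  0.4028]
 [-0.9996 -0.0137  0.0262  0.0134]
 [-0.0241 -0.1375 -0.9902  1.2756]
 [ 0.      0.      0.      1.    ]] 526.0148749431686 315.706758784921
bin 0.72 [344.3 262.3] [ 0.5519 -0.0231]
bin 0.71 [340.4 265.6] [ 0.5437 -0.0137]
headrest 0.93 [211.3 357.6] [0.3318 0.2466]
headrest 0.88 [314.4 346.7] [0.357  0.0409]
board 0.77 [229.7 268.3] [0.5331 0.2569]
rail 0.77 [355.9 230. ] [ 0.6322 -0.0508]
bin_far_left 0.6 [225.4 210. ] [0.6785 0.2735]
bin_near_left 0.57 [310.9 286. ] [0.4929 0.0573]
bin_near_right 0.65 [357. 298.] [ 0.4656 -0.0546]
bin_near_right 0.6 [
[... 496 characters left out ...]
 261.6] [ 0.5356 -0.0095]
bin 0.74 [328.4 199.2] [ 0.6903 -0.194 ]
headrest 0.92 [338.6 201.5] [ 0.5349 -0.028 ]
headrest 0.88 [327.6 393.4] [0.2683 0.3572]
bin_top 0.71 [332.8 203.6] [ 0.5413 -0.0139]
board 0.78 [264.9 329.8] [0.534  0.2546]
board 0.64 [331.2 283.6] [0.4927 0.0489]
rail 0.74 [313.4 235.7] [ 0.6327 -0.051 ]
bin_far_left 0.96 [304.6 256.7] [0.6035 0.0229]
bin_far_right 0.17 [263.6 331.8] [0.5327 0.2605]
bin_near_left 0.63 [331.6 283.9] [0.4914 0.049 ]
bin_near_right 0.58 [365.6 263.3] [ 0.4614 -0.0611]
bucket 0.92 [412.2 216.4] [ 0.4546 -0.2894]
bottle 0.78 [249.2 247.6] [0.7431 0.0929]
squeegee 0.78 [218.2 304.1] [0.6745 0.2735]
hourglass 0.68 [323.9 198.4] [ 0.7031 -0.1882]
```

View pics/top.png

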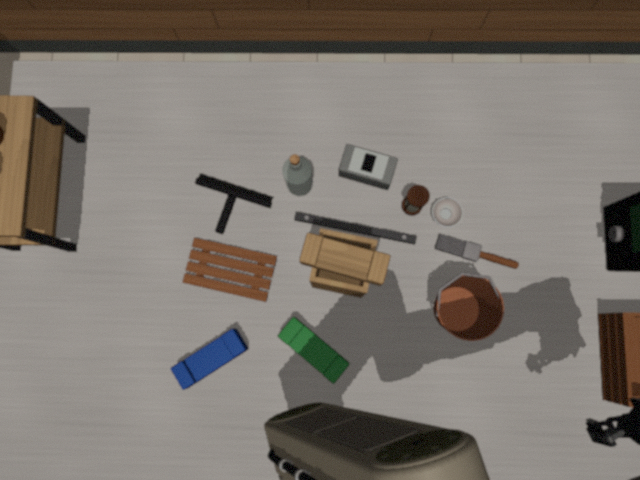

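View pics/side.png

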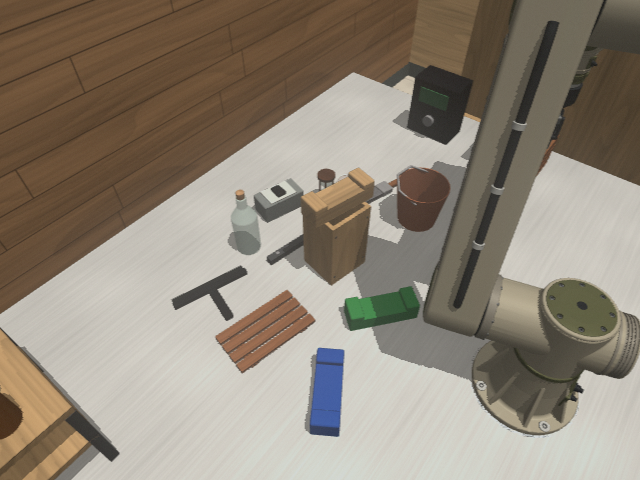

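The top view shows the headrest across the bin at (345,258), rail from (297,216) to (414,240), board at (230,268), bucket at (470,307). The side view agrees, and everything is turned about -12° from world. Next I'll refine the yaws.

```bash
cat > m.py <<'E'
from h import *
np.set_printoptions(precision=4,suppress=True)
def rect(c,n,t,z,near=None):
    L=spotter.cut_out(t,n)
    for d in L[:3]:
        ys,xs=np.nonzero(d['region'])
        P=np.array([onz(c,(x,y),z)[:2] for x,y in zip(xs,ys)],np.float32)
        (cx,cy),(w,h),a=cv2.minAreaRect(P*1000)
        if w>h: a+=90
        a=(a+90)%180-90   # angle of the long... y axis rotation = yaw
        print(n,t,round(d['conf'],2),'c',round(cx,1),round(cy,1),'size',round(min(w,h),1),round(max(w,h),1),'yaw',round(a,2),len(xs))
E
python3 - <<'E'
from m import *
for n in ('top','side'):
    c=cam(n)
    for t,z in [('rail',.02),('headrest',.262),('board',.015),('bin',.21)]: rect(c,n,t,z)
    if n=='side':
        for p in ('bin_far_left','bin_near_left','bin_near_right','bin_top'):
            for d in spotter.landmark_of(p,n)[:1]: print(p,d['conf'],onz(c,d['uv'],.21 if p=='bin_top' else 0))
E
```

```text
top headrest 0.92 c 334.8 239.7 size 51.8 147.0 yaw 33.29 2073
top headrest 0.81 c 528.2 -14.7 size 66.3 171.0 yaw -14.54 2891
top headrest 0.63 c 355.5 42.6 size 52.1 141.3 yaw -38.52 1942
top board 0.69 c 530.5 255.2 size 119.0 211.6 yaw -12.61 3905
top bin 0.59 c 528.1 -12.5 size 120.9 126.4 yaw 78.95 1690
side headrest 0.95 c 260.1 369.2 size 46.5 144.0 yaw 33.5 2484
side headrest 0.74 c 515.0 -0.8 size 99.7 196.9 yaw -14.98 2394
side headrest 0.57 c 276.8 187.5 size 65.9 135.7 yaw -38.88 2121
side board 0.77 c 528.2 255.1 size 124.4 214.0 yaw -11.84 4065
side bin 0.86 c 457.8 67.8 size 163.4 234.4 yaw 42.26 3792
bin_far_left 0.92 [0.6049 0.0173 0.    ]
bin_near_left 0.58 [0.4908 0.0493 0.    ]
bin_near_right 0.73 [ 0.4666 -0.0531 -0.    ]
bin_top 0.7 [ 0.5453 -0.0206  0.21  ]
```

```bash
cat >> h.py <<'E'
def down(x,y,z,ydir,pitch=0):
    "tool-down pose whose tool y points along heading ydir (deg)"
    Rm=R.from_euler('z',ydir+90,degrees=True)*R.from_euler('x',180,degrees=True)
    return np.array([x,y,z]),Rm
def delta(p0,R0,p1,R1):
    d=R0.inv().apply(p1-p0)/.25; w=(R0.inv()*R1).as_rotvec()/np.pi
    return np.r_[d,w]
def now():
    s=env.get_state();return np.array(s['tcp_pos']),rot(s['orientation'])
E
python3 - <<'E'
from m import *
im=cv2.imread('pics/top.png');g=im.max(2)
m=np.zeros_like(g);m[205:250,285:425]=(g[205:250,285:425]<75)*255
n,l,st,_=cv2.connectedComponentsWithStats(m);k=1+st[1:,4].argmax();print(st[k])
c=cam('top')
ys,xs=np.nonzero(l==k);P=np.array([onz(c,(x,y),.02)[:2] for x,y in zip(xs,ys)],np.float32)
print(cv2.minAreaRect(P*1000))
p0,R0=now()
p1,R1=down(.530,-.016,.33,-14.5)
print(delta(p0,R0,np.r_[p0[:2],.33],R0), delta(p0,R0,np.r_[p1[:2],p0[2]],R1))
print(np.degrees(np.linalg.norm((R0.inv()*R1).as_rotvec())))
E
```

```text
[295 213 121  30 933]
((633.734375, -46.571258544921875), (293.329833984375, 22.198381423950195), 79.24593353271484)
[ 0.      0.     -0.3947  0.      0.      0.    ] [ 1.8862 -1.3303 -0.0002  0.      0.     -0.2779]
50.01621238900486
```

Request:
jog_arm:
  increments:
    - [[0,0,-0.066,0,0,-0.0463,0],[0,0,-0.066,0,0,-0.0463,0],[0,0,-0.066,0,0,-0.0463,0],[0,0,-0.066,0,0,-0.0463,0],[0,0,-0.066,0,0,-0.0463,0],[0,0,-0.066,0,0,-0.0463,0],[0.1715,0.0455,0,0,0,0,0],[0.1715,0.0455,0,0,0,0,0],[0.1715,0.0455,0,0,0,0,0],[0.1715,0.0455,0,0,0,0,0],[0.1715,0.0455,0,0,0,0,0],[0.1715,0.0455,0,0,0,0,0],[0.1715,0.0455,0,0,0,0,0],[0.1715,0.0455,0,0,0,0,0],[0.1715,0.0455,0,0,0,0,0],[0.1715,0.0455,0,0,0,0,0],[0.1715,0.0455,0,0,0,0,0],[0.1715,0.0455,0,0,0,0,0],[0.1715,0.0455,0,0,0,0,0],[0,0,0,0,0,0,0]]
  force: 60

```text
clock: 4.15
tcp_pos: [0.5319, -0.0123, 0.3298]
orientation: [-0.0, 0.789, 0.615, 0.001]
wrist_force: [-0.1, -0.9, 0.5]
finger_gap: 0.0854
grip_force: 0.0
```

```bash
python3 - <<'E'
from m import *
s=env.get_state();print(s['tcp_pos'],s['joint_pos'])
c=cam('wrist');save(c,'w1');print(c['M'])
rect(c,'wrist','headrest',.252)
for d in spotter.landmark_of('headrest','wrist'):print(d['conf'],onz(c,d['uv'],.21))
E
```

```text
[ 0.5319 -0.0123  0.3298] [-0.1747  0.2212  0.1624  1.5117  0.0013  1.6431]
[[ 0.9698 -0.2342 -0.0674  0.5489]
 [-0.2437 -0.9329 -0.2652  0.0559]
 [-0.0008  0.2736 -0.9618  0.4739]
 [ 0.      0.      0.      1.    ]]
wrist headrest 0.96 c 530.0 -19.2 size 63.0 179.6 yaw -14.6 25068
wrist headrest 0.96 c 444.4 50.9 size 38.9 93.2 yaw -38.47 9003
0.72 [0.4349 0.0528 0.21  ]
0.65 [ 0.5287 -0.0184  0.21  ]
```

View pics/w1.png

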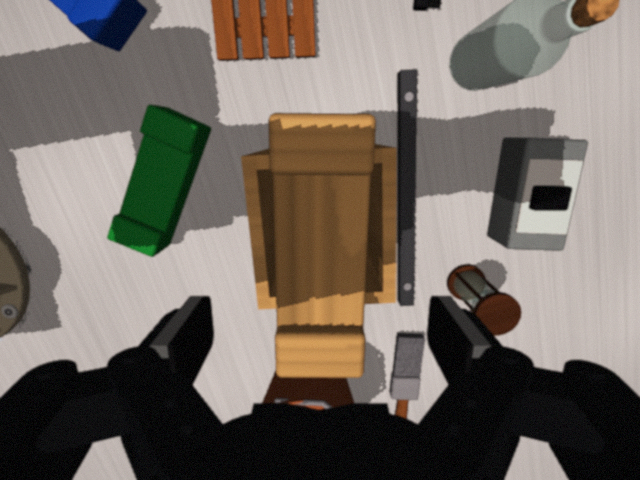

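The wrist view shows the headrest between the fingers at (322,245), with the bin's rim around it and the rail at (407,185), almost parallel. I'll grasp it now.

Request:
jog_arm:
  increments:
    - [[-0.025,0,0.088,0,0,0,0],[0,0,0.088,0,0,0,0],[0,0,0.088,0,0,0,0],[0,0,0.088,0,0,0,0],[0,0,0.086,0,0,0,0],[0,0,0,0,0,0,0],[0,0,0,0,0,0,255],[0,0,0,0,0,0,255],[0,0,0,0,0,0,255],[0,0,0,0,0,0,255],[0,0,0,0,0,0,255],[0,0,0,0,0,0,255]]
  force: 40

```text
clock: 5.5
tcp_pos: [0.5296, -0.0233, 0.2225]
orientation: [0.002, 0.791, 0.612, 0.001]
wrist_force: [-1.1, -2.5, 6.2]
finger_gap: 0.059
grip_force: 44.8
```

Request:
jog_arm:
  increments:
    - [[0,0,-0.05,0,0,0,255],[0,0,-0.1,0,0,0,255],[0,0,-0.125,0,0,0,255],[0,0,-0.125,0,0,0,255],[0.135,-0.034,0,0,0,0,255],[0.135,-0.034,0,0,0,0,255],[0.135,-0.034,0,0,0,0,255],[0.135,-0.034,0,0,0,0,255],[0.135,-0.034,0,0,0,0,255],[0.135,-0.034,0,0,0,0,255],[0.135,-0.034,0,0,0,0,255],[0.135,-0.034,0,0,0,0,255],[0,0,0.15,0,0,0,255],[0,0,0.15,0,0,0,255],[0,0,0.15,0,0,0,255],[0,0,0.15,0,0,0,255],[0,0,0.15,0,0,0,255],[0,0,0.15,0,0,0,255],[0,0,0.1,0,0,0,255],[0,0,0,0,0,0,255]]

```text
clock: 7.5
tcp_pos: [0.5266, 0.2548, 0.0665]
orientation: [-0.002, 0.791, 0.612, -0.005]
wrist_force: [-1.0, -0.7, -3.4]
finger_gap: 0.0593
grip_force: 45.0
```

```bash
python3 - <<'E'
from m import *
c=cam('top')
for t,z in [('bin_top',.21),('bin_far_left',0),('bin_near_left',0)]:
  for d in spotter.landmark_of(t,'top')[:2]:print(t,d['conf'],onz(c,d['uv'],z))
rect(c,'top','bin',.21)
rect(c,'top','rail',.02)
c=cam('side');save(c,'s2')
for t,z in [('bin_top',.21),('bin_far_left',0),('bin_near_left',0),('bin_near_right',0),('rail',0)]:
  for d in spotter.landmark_of(t,'side')[:1]:print(t,d['conf'],onz(c,d['uv'],z))
E
```

```text
bin_top 0.81 [ 0.5349 -0.0109  0.21  ]
bin_top 0.48 [0.5727 0.0328 0.21  ]
bin_far_left 0.61 [0.6014 0.0242 0.    ]
bin_far_left 0.44 [ 0.5585 -0.0186  0.    ]
bin_near_left 0.82 [0.4889 0.0594 0.    ]
bin_near_left 0.48 [ 0.6969 -0.1901  0.    ]
top bin 0.72 c 526.8 -13.1 size 122.3 125.9 yaw 78.94 3560
top rail 0.72 c 635.0 -46.7 size 27.3 300.9 yaw -10.63 1291
top rail 0.4 c 549.1 -18.6 size 143.6 147.1 yaw 79.01 3514
top rail 0.2 c 521.8 222.6 size 66.8 82.0 yaw -17.36 875
bin_top 0.96 [ 0.5393 -0.0048  0.21  ]
bin_far_left 0.97 [0.5998 0.0235 0.    ]
bin_near_right 0.92 [ 0.4665 -0.0549  0.    ]
rail 0.88 [ 0.6241 -0.0493  0.    ]
```

View pics/s2.png

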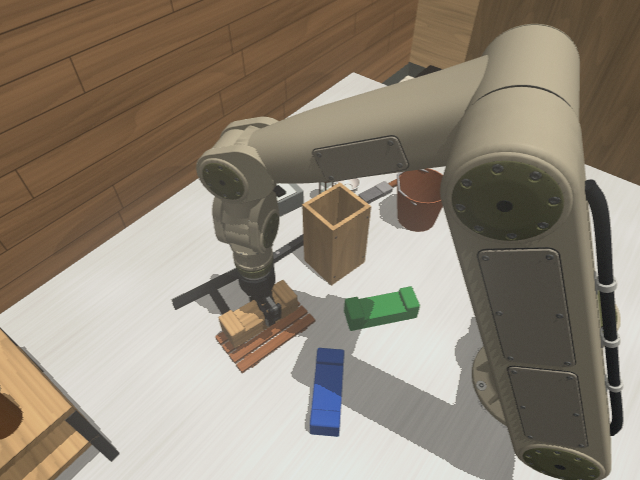

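Request:
jog_arm:
  increments:
    - [[0,0,0.076,0,0,0,255],[0,0,0.076,0,0,0,255],[0,0,0,0,0,0,255],[0,0,0,0,0,0,255]]

```text
clock: 8.5
tcp_pos: [0.5301, 0.2557, 0.0327]
orientation: [-0.0, 0.791, 0.612, -0.001]
wrist_force: [1.2, -0.3, -2.7]
finger_gap: 0.0592
grip_force: 45.1
```

Request:
jog_arm:
  increments:
    - [[0,0,0.02,0,0,0,255],[0,0,0,0,0,0,255],[0,0,0,0,0,0,0],[0,0,0,0,0,0,0],[0,0,0,0,0,0,0],[0,0,0,0,0,0,0],[0,0,0,0,0,0,0],[0,0,-0.1,0,0,0,0],[0,0,-0.16,0,0,0,0],[0,0,-0.16,0,0,0,0],[0,0,-0.16,0,0,0,0],[0,0,-0.16,0,0,0,0],[0,0,-0.16,0,0,0,0],[0,0,-0.16,0,0,0,0],[0,0,-0.14,0,0,0,0],[0,0,0,0,0,0,0]]

```text
clock: 10.1
tcp_pos: [0.5322, 0.2564, 0.3337]
orientation: [0.002, 0.791, 0.612, 0.005]
wrist_force: [-0.5, 0.0, 1.3]
finger_gap: 0.0856
grip_force: 0.0
```

Request:
jog_arm:
  increments:
    - [[-0.132,0.03,0,0,0,0,0],[-0.132,0.03,0,0,0,0,0],[-0.132,0.03,0,0,0,0,0],[-0.132,0.03,0,0,0,0,0],[-0.132,0.03,0,0,0,0,0],[-0.132,0.03,0,0,0,0,0],[-0.132,0.03,0,0,0,0,0],[-0.132,0.03,0,0,0,0,0],[-0.132,0.03,0,0,0,0,0],[-0.132,0.03,0,0,0,0,0],[0,0,0,0,0,0,0],[0,0,0,0,0,0,0]]

```text
clock: 11.3
tcp_pos: [0.52, -0.083, 0.327]
orientation: [-0.001, 0.791, 0.611, -0.0]
wrist_force: [0.1, 0.3, -0.2]
finger_gap: 0.0855
grip_force: 0.0
```

```bash
python3 - <<'E'
from m import *
s=env.get_state();print(s['tcp_pos'],s['orientation'])
c=cam('wrist');save(c,'w2')
for t,z in [('bin',.21),('rail',.02)]:rect(c,'wrist',t,z)
for t,z in [('bin_top',.21),('rail',0)]:
  for d in spotter.landmark_of(t,'wrist')[:1]:print(t,d['conf'],onz(c,d['uv'],z))
c=cam('top')
rect(c,'top','headrest',.07);rect(c,'top','board',.015)
E
```

```text
[ 0.52  -0.083  0.327] [-0.0006  0.7913  0.6114 -0.0002]
wrist bin 0.66 c 532.6 -14.1 size 111.5 121.8 yaw -11.01 29242
wrist rail 0.88 c 633.8 -48.0 size 24.0 297.3 yaw -10.46 5020
bin_top 0.88 [ 0.5319 -0.0151  0.21  ]
rail 0.75 [ 0.6282 -0.0454  0.    ]
top headrest 0.92 c 321.4 283.1 size 61.0 173.5 yaw 33.53 2030
top headrest 0.9 c 368.2 75.4 size 59.9 95.9 yaw -37.82 1081
top headrest 0.74 c 530.9 260.1 size 62.8 178.4 yaw -14.5 1990
top board 0.89 c 529.7 254.3 size 116.5 210.6 yaw -11.56 1968
```

View pics/w2.png

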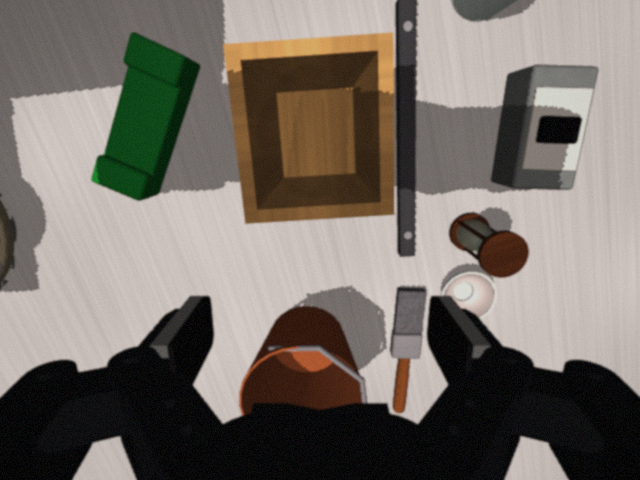

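The headrest is on the board. The wrist view shows the bin's rim, about 225–395 across and 35–222 down, just short of the rail at x≈405. That puts the bin at (0.533,-0.0145) with yaw -11°, a gap of about 42 mm. Next I move over the near wall.

Request:
jog_arm:
  increments:
    - [[0.066,-0.055,0,0,0,0,0],[0.066,-0.055,0,0,0,0,0],[0.066,-0.055,0,0,0,0,0],[0.066,-0.055,0,0,0,0,0],[0,0,0.1,0,0,-0.02,0],[0,0,0.1,0,0,0,0],[0,0,0,0,0,0,0],[0,0,0,0,0,0,0]]

```text
clock: 12.5
tcp_pos: [0.4835, -0.0045, 0.2781]
orientation: [-0.0, 0.771, 0.637, -0.0]
wrist_force: [0.1, 0.7, 0.7]
finger_gap: 0.0851
grip_force: 0.0
```

```bash
python3 - <<'E'
from m import *
p0,R0=now();print(p0)
p1,R1=down(.4835,-.005,.172,-11)
print(delta(p0,R0,p1,R1))
c=cam('wrist');rect(c,'wrist','bin',.21);save(c,'w3')
E
```

```text
[ 0.4835 -0.0045  0.2781]
[-0.002   0.0009  0.4244 -0.0002  0.      0.0006]
wrist bin 0.89 c 533.6 -12.0 size 110.5 125.9 yaw -11.14 32790
```

View pics/w3.png

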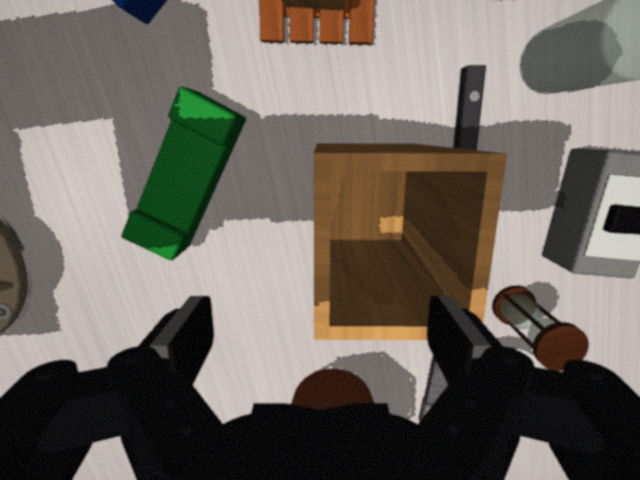

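The fingers (x≈212 and 430) straddle the near wall at x≈322. I'll descend and pinch.

Request:
jog_arm:
  increments:
    - [[0,0,0.1,0,0,0,0],[0,0,0.1,0,0,0,0],[0,0,0.1,0,0,0,0],[0,0,0.1,0,0,0,0],[0,0,0.025,0,0,0,0],[0,0,0,0,0,0,0],[0,0,0,0,0,0,255],[0,0,0,0,0,0,255],[0,0,0,0,0,0,255],[0,0,0,0,0,0,255],[0,0,0,0,0,0,255],[0,0,0,0,0,0,255],[0,0,0,0,0,0,255],[0,0,0,0,0,0,255],[0,0,0,0,0,0,255]]
  force: 80

```text
clock: 14.1
tcp_pos: [0.484, -0.0049, 0.172]
orientation: [0.0, 0.771, 0.637, 0.0]
wrist_force: [0.0, 0.0, 5.3]
finger_gap: 0.0092
grip_force: 79.3
```

```bash
cat > plan.py <<'E'
from m import *
# bin pose now, gripped rigidly; generate tool poses
np.set_printoptions(precision=4,suppress=True)
def T(p,Rm): M=np.eye(4);M[:3,:3]=Rm.as_matrix();M[:3,3]=p;return M
def inv(M):return np.linalg.inv(M)
def about(pt,Rm): return T(np.array(pt),Rm)@T(-np.array(pt),R.identity())
def rowof(A,B):
    D=inv(A)@B;return np.r_[D[:3,3]/.25,R.from_matrix(D[:3,:3]).as_rotvec()/np.pi]
E
python3 - <<'E'
from plan import *
p0,R0=now();print(p0,R0.as_quat())
G0=T(p0,R0)
yaw=np.radians(-11);B0=T([.5326,-.0145,0],R.from_euler('z',yaw))
G=inv(B0)@G0
def corner(B,x,y):return (B@np.array([x,y,0,1]))[:3]
yax=B0[:3,1]
FL=corner(B0,.055,.06)
seq=[B0]
n=5;tilt=.15
for i in range(n): seq.append(about(FL,R.from_rotvec(yax*tilt/n))@seq[-1])
m=10;th=np.radians(18)
for i in range(m): seq.append(about(FL,R.from_euler('z',th/m))@seq[-1])
FR=corner(seq[-1],.055,-.06);print('FR',FR,FL)
k=len(seq)
for i in range(m): seq.append(about(FR,R.from_euler('z',-th/m))@seq[-1])
print([rowof(a@G,b@G) for a,b in zip(seq[:-1],seq[1:])].__len__())
for a,b in zip(seq[:-1],seq[1:]): print(np.round(rowof(a@G,b@G),4).tolist())
E
```

```text
[ 0.484  -0.0049  0.172 ] [0.7712 0.6367 0.0002 0.0005]
FR [ 0.6127 -0.0852 -0.    ] [0.598  0.0339 0.    ]
25
[-0.0, 0.0208, -0.0122, 0.0095, 0.0, -0.0]
[-0.0, 0.0208, -0.0122, 0.0095, 0.0, -0.0]
[-0.0, 0.0208, -0.0122, 0.0095, 0.0, -0.0]
[-0.0, 0.0208, -0.0122, 0.0095, 0.0, -0.0]
[-0.0, 0.0208, -0.0122, 0.0095, 0.0, -0.0]
[-0.0096, 0.0076, -0.0011, -0.0, -0.0015, -0.0099]
[-0.0096, 0.0076, -0.0011, -0.0, -0.0015, -0.0099]
[-0.0096, 0.0076, -0.0011, -0.0, -0.0015, -0.0099]
[-0.0096, 0.0076, -0.0011, -0.0, -0.0015, -0.0099]
[-0.0096, 0.0076, -0.0011, -0.0, -0.0015, -0.0099]
[-0.0096, 0.0076, -0.0011, -0.0, -0.0015, -0.0099]
[-0.0096, 0.0076, -0.0011, -0.0, -0.0015, -0.0099]
[-0.0096, 0.0076, -0.0011, -0.0, -0.0015, -0.0099]
[-0.0096, 0.0076, -0.0011, -0.0, -0.0015, -0.0099]
[-0.0096, 0.0076, -0.0011, -0.0, -0.0015, -0.0099]
[0.0096, 0.0076, -0.0011, 0.0, 0.0015, 0.0099]
[0.0096, 0.0076, -0.0011, 0.0, 0.0015, 0.0099]
[0.0096, 0.0076, -0.0011, 0.0, 0.0015, 0.0099]
[0.0096, 0.0076, -0.0011, 0.0, 0.0015, 0.0099]
[0.0096, 0.0076, -0.0011, 0.0, 0.0015, 0.0099]
[0.0096, 0.0076, -0.0011, 0.0, 0.0015, 0.0099]
[0.0096, 0.0076, -0.0011, 0.0, 0.0015, 0.0099]
[0.0096, 0.0076, -0.0011, 0.0, 0.0015, 0.0099]
[0.0096, 0.0076, -0.0011, 0.0, 0.0015, 0.0099]
[0.0096, 0.0076, -0.0011, 0.0, 0.0015, 0.0099]
```

Request:
jog_arm:
  increments:
    - [[0,0.0208,-0.0122,0.0095,0,0,255],[0,0.0208,-0.0122,0.0095,0,0,255],[0,0.0208,-0.0122,0.0095,0,0,255],[0,0.0208,-0.0122,0.0095,0,0,255],[0,0.0208,-0.0122,0.0095,0,0,255],[0,0,0,0,0,0,255],[0,0,0,0,0,0,255],[0,0,0,0,0,0,255]]

```text
clock: 14.9
tcp_pos: [0.5095, -0.0097, 0.1856]
orientation: [-0.058, 0.769, 0.635, -0.048]
wrist_force: [-2.1, -0.1, 7.0]
finger_gap: 0.0091
grip_force: 80.6
```

```bash
python3 - <<'E'
from m import *
s=env.get_state();print(s['tcp_pos'],rot(s['orientation']).as_matrix()[:,2],s['wrist_force'],s['ft_torque'])
c=cam('side');save(c,'s3')
for t in ('bin_far_left','bin_near_left','bin_near_right'):
  for d in spotter.landmark_of(t,'side')[:1]:print(t,d['conf'],onz(c,d['uv'],0))
E
```

```text
[ 0.5095 -0.0097  0.1856] [-0.1471  0.0283 -0.9887] [-2.1088 -0.1308  7.0367] [ 0.0166  0.3417 -0.0162]
bin_far_left 0.85 [0.5992 0.0226 0.    ]
bin_near_left 0.89 [0.5016 0.0429 0.    ]
bin_near_right 0.88 [ 0.469  -0.0687  0.    ]
```

View pics/s3.png

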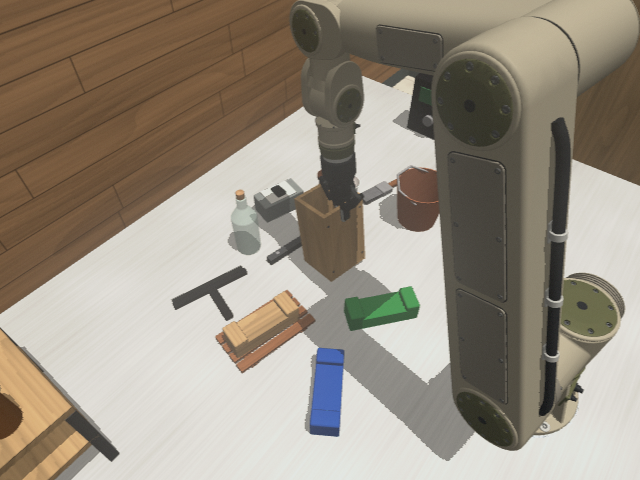

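The bin is tipped on its far edge, near edge raised at (333,279) and far-left corner still in place. Now I'll swing it on the far-left corner.

Request:
jog_arm:
  increments:
    - [[-0.0096,0.0076,-0.0011,0,-0.0015,-0.0099,255],[-0.0096,0.0076,-0.0011,0,-0.0015,-0.0099,255],[-0.0096,0.0076,-0.0011,0,-0.0015,-0.0099,255],[-0.0096,0.0076,-0.0011,0,-0.0015,-0.0099,255],[-0.0096,0.0076,-0.0011,0,-0.0015,-0.0099,255],[-0.0096,0.0076,-0.0011,0,-0.0015,-0.0099,255],[-0.0096,0.0076,-0.0011,0,-0.0015,-0.0099,255],[-0.0096,0.0076,-0.0011,0,-0.0015,-0.0099,255],[-0.0096,0.0076,-0.0011,0,-0.0015,-0.0099,255],[-0.0096,0.0076,-0.0011,0,-0.0015,-0.0099,255],[0,0,0,0,0,0,255],[0,0,0,0,0,0,255],[0,0,0,0,0,0,255]]

```text
clock: 16.4
tcp_pos: [0.5228, -0.0344, 0.1869]
orientation: [-0.052, 0.66, 0.747, -0.059]
wrist_force: [-14.2, 0.6, 20.0]
finger_gap: 0.0089
grip_force: 82.4
```

```bash
python3 - <<'E'
from m import *
s=env.get_state();M=rot(s['orientation']).as_matrix();print(s['tcp_pos'],M[:,2],np.degrees(np.arctan2(M[1,1],M[0,1])),s['wrist_force'],s['ft_torque'])
c=cam('side')
for t in ('bin_far_left','bin_near_left','bin_near_right'):
  for d in spotter.landmark_of(t,'side')[:1]:print(t,d['conf'],onz(c,d['uv'],0))
c=cam('wrist');rect(c,'wrist','rail',.02);save(c,'w4')
E
```

```text
[ 0.5228 -0.0344  0.1869] [-0.1563 -0.0193 -0.9875] 7.1068628595394925 [-14.2068   0.57    20.0462] [-0.0824  4.0747 -0.254 ]
bin_near_left 0.7 [0.482  0.0133 0.    ]
bin_near_right 0.67 [ 0.4951 -0.1096  0.    ]
wrist rail 0.85 c 655.3 68.0 size 25.8 67.5 yaw -10.29 3399
```

View pics/w4.png

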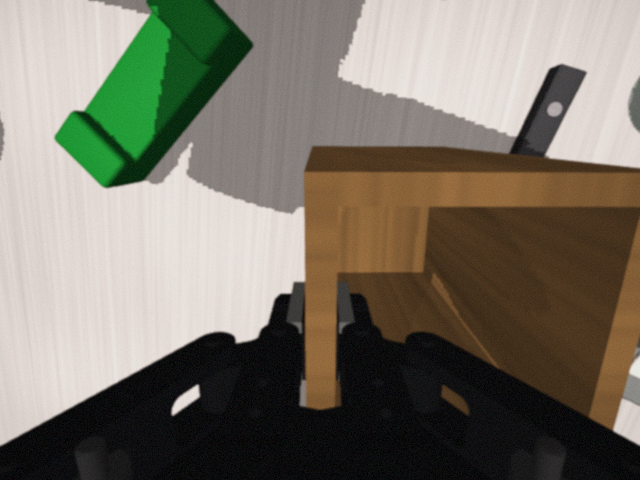

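The pinched wall is square between the pads, with the bin tipped and swung +18°; the rail still shows at (550,110). I'll swing it back on the far-right corner.

Request:
jog_arm:
  increments:
    - [[0.0096,0.0076,-0.0011,0,0.0015,0.0099,255],[0.0096,0.0076,-0.0011,0,0.0015,0.0099,255],[0.0096,0.0076,-0.0011,0,0.0015,0.0099,255],[0.0096,0.0076,-0.0011,0,0.0015,0.0099,255],[0.0096,0.0076,-0.0011,0,0.0015,0.0099,255],[0.0096,0.0076,-0.0011,0,0.0015,0.0099,255],[0.0096,0.0076,-0.0011,0,0.0015,0.0099,255],[0.0096,0.0076,-0.0011,0,0.0015,0.0099,255],[0.0096,0.0076,-0.0011,0,0.0015,0.0099,255],[0.0096,0.0076,-0.0011,0,0.0015,0.0099,255],[0,0,0,0,0,0,255],[0,0,0,0,0,0,255],[0,0,0,0,0,0,255]]

```text
clock: 18.0
tcp_pos: [0.5415, -0.0105, 0.1872]
orientation: [-0.061, 0.769, 0.635, -0.051]
wrist_force: [-16.4, 0.8, 22.0]
finger_gap: 0.009
grip_force: 82.7
```

```bash
python3 - <<'E'
from plan import *
s=env.get_state();M=rot(s['orientation']).as_matrix();print(s['tcp_pos'],M[:,2],np.degrees(np.arctan2(M[1,1],M[0,1])),s['wrist_force'],s['ft_torque'])
G=inv(T([.5326,-.0145,0],R.from_euler('z',-11,degrees=True)))@T([.484,-.0049,.172],R.from_quat([.7712,.6367,.0002,.0005]))
B=T(s['tcp_pos'],rot(s['orientation']))@inv(G)
for x in(.055,-.055):
  for y in (.06,-.06):
    p=(B@[x,y,0,1])[:3];print(x,y,p,'along n',p[:2]@[.983,-.182])
c=cam('side')
for t in ('bin_far_left','bin_near_left','bin_near_right'):
  for d in spotter.landmark_of(t,'side')[:1]:print(t,d['conf'],onz(c,d['uv'],0))
E
```

```text
[ 0.5415 -0.0105  0.1872] [-0.1561  0.0284 -0.9873] -10.916151180403535 [-16.3718   0.8243  22.0284] [0.2675 4.8611 0.077 ]
0.055 0.06 [0.6273 0.0335 0.0006] along n 0.6104902915154145
0.055 -0.06 [ 0.6044 -0.0843  0.0008] along n 0.6094453441432615
-0.055 0.06 [0.5207 0.0542 0.0182] along n 0.50193684397841
-0.055 -0.06 [ 0.4978 -0.0636  0.0184] along n 0.5008918966062569
bin_far_left 0.61 [0.6271 0.0318 0.    ]
bin_near_left 0.81 [0.5306 0.0358 0.    ]
bin_near_right 0.95 [ 0.501 -0.078  0.   ]
```

Request:
jog_arm:
  increments:
    - [[0,-0.001,-0.006,0,0,0,255],[0,0.0119,-0.0019,0,0,0,255],[0,0.0119,-0.0019,0,0,0,255],[0,0.0119,-0.0019,0,0,0,255],[0,0.0119,-0.0019,0,0,0,255],[0,0,0,0,0,0,255],[0,0,0,0,0,0,255],[0,0,0,0,0,0,255]]

```text
clock: 19.0
tcp_pos: [0.5514, -0.0118, 0.1882]
orientation: [-0.063, 0.768, 0.635, -0.052]
wrist_force: [-18.7, 2.7, 21.5]
finger_gap: 0.0091
grip_force: 83.7
```

```bash
cat > where.py <<'E'
from plan import *
s=env.get_state();M=rot(s['orientation']).as_matrix();print(s['tcp_pos'],M[:,2],np.degrees(np.arctan2(M[1,1],M[0,1])),s['wrist_force'],s['ft_torque'])
G=inv(T([.5326,-.0145,0],R.from_euler('z',-11,degrees=True)))@T([.484,-.0049,.172],R.from_quat([.7712,.6367,.0002,.0005]))
B=T(s['tcp_pos'],rot(s['orientation']))@inv(G)
for x in(.055,-.055):
  for y in (.06,-.06):
    p=(B@[x,y,0,1])[:3];print(x,y,p,'along n',p[:2]@[.983,-.182])
c=cam('side')
for t in ('bin_far_left','bin_near_left','bin_near_right','rail'):
  for d in spotter.landmark_of(t,'side')[:1]:
    p=onz(c,d['uv'],0);print(t,d['conf'],p,p[:2]@[.983,-.182])
E
python3 where.py
```

```text
[ 0.5514 -0.0118  0.1882] [-0.1605  0.0303 -0.9866] -10.887211562175331 [-18.75     2.7348  21.5131] [ 0.9352  6.2033 -0.0045]
0.055 0.06 [0.6363 0.0326 0.0013] along n 0.6195162102917059
0.055 -0.06 [ 0.6134 -0.0852  0.0014] along n 0.6185106175364715
-0.055 0.06 [0.5298 0.0533 0.0194] along n 0.5110483028556788
-0.055 -0.06 [ 0.5069 -0.0645  0.0195] along n 0.5100427101004446
bin_far_left 0.85 [0.6311 0.0296 0.    ] 0.6149690808229744
bin_near_left 0.84 [0.5386 0.0367 0.    ] 0.5228116635908501
bin_near_right 0.95 [ 0.5056 -0.0775  0.    ] 0.5111239143718795
```

Request:
jog_arm:
  increments:
    - [[0,0.01,-0.001,0,0,0,255],[0,-0.0208,0.0122,-0.0095,0,0,255],[0,-0.0208,0.0122,-0.0095,0,0,255],[0,-0.0208,0.0122,-0.0095,0,0,255],[0,-0.0208,0.0122,-0.0095,0,0,255],[0,-0.0208,0.0122,-0.0095,0,0,255],[0,0,0,0,0,0,255],[0,0,0,0,0,0,255],[0,0,0,0,0,0,255]]

```text
clock: 20.15
tcp_pos: [0.5293, -0.0077, 0.1739]
orientation: [-0.004, 0.771, 0.637, -0.003]
wrist_force: [-16.7, 0.7, 17.8]
finger_gap: 0.0091
grip_force: 82.9
```

```bash
python3 where.py
```

```text
[ 0.5293 -0.0077  0.1739] [-0.0098  0.0011 -1.    ] -10.884551152526502 [-16.6697   0.7461  17.8021] [ 0.4841  4.095  -0.0123]
0.055 0.06 [0.6415 0.0315 0.0008] along n 0.6248576273143064
0.055 -0.06 [ 0.6187 -0.0864  0.0008] along n 0.6238508811390823
-0.055 0.06 [0.5335 0.0524 0.002 ] along n 0.5149002902617219
-0.055 -0.06 [ 0.5107 -0.0654  0.002 ] along n 0.5138935440864979
bin_near_left 0.91 [0.5348 0.0449 0.    ] 0.5175025835200033
bin_near_right 0.92 [ 0.5071 -0.0637  0.    ] 0.510052328168239
```

Request:
jog_arm:
  increments:
    - [[0,0.008,0,-0.0032,0,0,255],[0,0.008,0,0,0,0,255],[0,0,0,0,0,0,255],[0,0,0,0,0,0,255],[0,0,0,0,0,0,255]]

```text
clock: 20.9
tcp_pos: [0.5306, -0.008, 0.1738]
orientation: [-0.002, 0.771, 0.637, -0.002]
wrist_force: [-23.3, 1.7, 24.5]
finger_gap: 0.0092
grip_force: 84.4
```

```bash
python3 where.py
```

```text
[ 0.5306 -0.008   0.1738] [-0.0051 -0.0001 -1.    ] -10.867523842214062 [-23.2917   1.716   24.529 ] [0.6826 5.7863 0.0747]
0.055 0.06 [0.6436 0.031  0.0011] along n 0.6269784644639576
0.055 -0.06 [ 0.6208 -0.0868  0.0012] along n 0.626007298711261
-0.055 0.06 [0.5356 0.0519 0.0018] along n 0.5170163596461661
-0.055 -0.06 [ 0.5128 -0.0659  0.0019] along n 0.5160451938934696
bin_far_left 0.88 [ 0.6433  0.028  -0.    ] 0.6272242720980924
bin_near_left 0.76 [0.537  0.0459 0.    ] 0.5195420713215578
bin_near_right 0.85 [ 0.4997 -0.0646  0.    ] 0.5029953339122542
```

Request:
jog_arm:
  increments:
    - [[0,0,0,0,0,0,0],[0,0,0,0,0,0,0],[0,0,0,0,0,0,0],[0,0,0,0,0,0,0],[0,0,0,0,0,0,0],[0,0,-0.1,0,0,0,0],[0,0,-0.14,0,0,0,0],[0,0,-0.14,0,0,0,0],[0,0,-0.14,0,0,0,0],[0,0,-0.11,0,0,0,0],[-0.11,0,0,0,0,0,0],[-0.11,0,0,0,0,0,0],[-0.11,0,0,0,0,0,0],[0,0,0,0,0,0,0],[0,0,0,0,0,0,0]]

```text
clock: 22.65
tcp_pos: [0.5219, -0.0906, 0.3311]
orientation: [0.004, 0.772, 0.636, 0.003]
wrist_force: [0.3, -0.5, -0.3]
finger_gap: 0.0853
grip_force: 0.0
```

```bash
python3 - <<'E'
from m import *
p0,R0=now();print(p0)
c=cam('wrist');save(c,'w5')
for t,z in [('bin',.21),('rail',.02)]:rect(c,'wrist',t,z)
c=cam('side')
for t in ('bin_far_left','bin_near_left','bin_near_right','rail'):
  for d in spotter.landmark_of(t,'side')[:1]:
    p=onz(c,d['uv'],0);print(t,d['conf'],p,p[:2]@[.983,-.182])
c=cam('top');rect(c,'top','headrest',.07)
E
```

```text
[ 0.5219 -0.0906  0.3311]
wrist bin 0.64 c 576.2 -16.6 size 111.2 120.2 yaw -10.8 29310
wrist rail 0.63 c 634.8 -47.1 size 25.7 295.4 yaw -11.1 1360
wrist rail 0.58 c 606.2 -12.7 size 190.3 207.2 yaw -11.02 29303
bin_far_left 0.95 [ 0.6447  0.0255 -0.    ] 0.6290888914748919
bin_near_left 0.61 [0.5313 0.0509 0.    ] 0.5130279800776857
rail 0.37 [0.6708 0.2732 0.    ] 0.6096977543518469
top headrest 0.75 c 364.3 71.8 size 61.2 106.2 yaw -38.87 1209
top headrest 0.7 c 529.9 260.3 size 63.1 175.4 yaw -14.51 1992
top headrest 0.68 c 320.6 282.8 size 62.1 173.8 yaw 33.37 2055
```

View pics/w5.png

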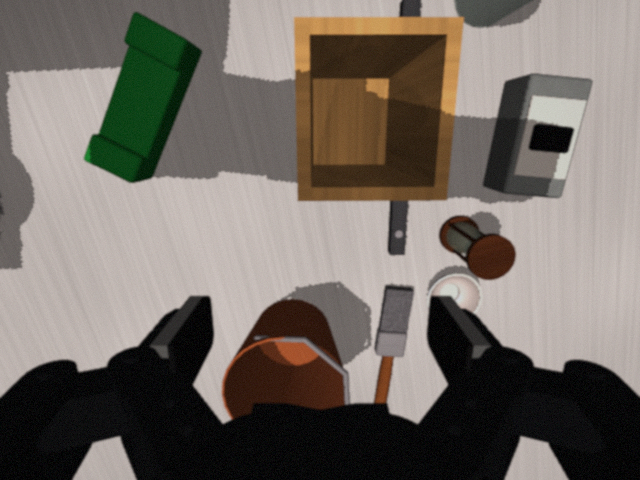

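The bin is upright at (0.576,-0.017), yaw -10.8°, its far side over the rail line (x≈400–460), with no measurable gap. Next I fetch the headrest.

Request:
jog_arm:
  increments:
    - [[0.138,-0.0237,0,0,0,0,0],[0.138,-0.0237,0,0,0,0,0],[0.138,-0.0237,0,0,0,0,0],[0.138,-0.0237,0,0,0,0,0],[0.138,-0.0237,0,0,0,0,0],[0.138,-0.0237,0,0,0,0,0],[0.138,-0.0237,0,0,0,0,0],[0.138,-0.0237,0,0,0,0,0],[0.138,-0.0237,0,0,0,0,0],[0.138,-0.0237,0,0,0,0,0],[0,0,0.1,0,0,0.0206,0],[0,0,0.15,0,0,0,0],[0,0,0.15,0,0,0,0],[0,0,0.15,0,0,0,0],[0,0,0.15,0,0,0,0],[0,0,0,0,0,0,0],[0,0,0,0,0,0,0]]
  force: 40

```text
clock: 24.85
tcp_pos: [0.5303, 0.2595, 0.1558]
orientation: [0.004, 0.791, 0.611, 0.003]
wrist_force: [0.6, -0.7, 1.6]
finger_gap: 0.0852
grip_force: 0.0
```

```bash
python3 - <<'E'
from m import *
p0,R0=now();print(p0)
p1,R1=down(.530,.259,.028,-14.5)
print(delta(p0,R0,p1,R1))
E
```

```text
[0.5303 0.2595 0.1558]
[-0.0021 -0.0054  0.5111  0.0029  0.     -0.0006]
```

Request:
jog_arm:
  increments:
    - [[0,0,0.125,0.0029,0,0,0],[0,0,0.125,0,0,0,0],[0,0,0.125,0,0,0,0],[0,0,0.125,0,0,0,0],[0,0,0.01,0,0,0,0],[0,0,0,0,0,0,0],[0,0,0,0,0,0,255],[0,0,0,0,0,0,255],[0,0,0,0,0,0,255],[0,0,0,0,0,0,255],[0,0,0,0,0,0,255],[0,0,0,0,0,0,255]]

```text
clock: 26.05
tcp_pos: [0.5329, 0.2602, 0.0309]
orientation: [0.001, 0.791, 0.611, 0.003]
wrist_force: [-0.6, 0.3, 6.0]
finger_gap: 0.0593
grip_force: 45.3
```

```bash
python3 - <<'E'
from m import *
p0,R0=now();print(p0)
p1,R1=down(.5762,-.0166,p0[2]+.195,-10.8)
a,_=down(0,0,0,0)
print(delta(p0,R0,p1,R0),delta(p0,R0,p1,R1)[3:])
E
```

```text
[0.5329 0.2602 0.0309]
[-1.025   0.4507 -0.7813  0.      0.      0.    ] [ 0.0015 -0.001  -0.0212]
```

Request:
jog_arm:
  increments:
    - [[0,0,-0.08,0,0,0,255],[0,0,-0.16,0,0,0,255],[0,0,-0.16,0,0,0,255],[0,0,-0.16,0,0,0,255],[0,0,-0.16,0,0,0,255],[0,0,-0.16,0,0,0,255],[0,0,-0.16,0,0,0,255],[-0.128,0.0563,0,0,0,0,255],[-0.128,0.0563,0,0,0,0,255],[-0.128,0.0563,0,0,0,0,255],[-0.128,0.0563,0,0,0,0,255],[-0.128,0.0563,0,0,0,0,255],[-0.128,0.0563,0,0,0,0,255],[-0.128,0.0563,0,0,0,0,255],[-0.128,0.0563,0,0,0,0,255],[0,0,0.07,0,0,-0.0212,255],[0,0,0,0,0,0,255],[0,0,0,0,0,0,255],[0,0,0,0,0,0,255]]

```text
clock: 27.95
tcp_pos: [0.5752, -0.016, 0.2716]
orientation: [0.001, 0.77, 0.637, 0.001]
wrist_force: [0.4, 0.0, -3.9]
finger_gap: 0.0595
grip_force: 45.0
```

```bash
python3 - <<'E'
from m import *
p0,R0=now();print(p0)
p1,R1=down(.5762,-.0166,.0309+.195,-10.8)
print(delta(p0,R0,p1,R1))
z=p0[2]-.0309+.015
c=cam('top');rect(c,'top','headrest',z+.05)
c=cam('side')
for d in spotter.landmark_of('headrest','side')[:3]: print(d['conf'],onz(c,d['uv'],z))
E
```

```text
[ 0.5752 -0.016   0.2716]
[-0.0015  0.004   0.1826  0.0006 -0.0002  0.    ]
top headrest 0.55 c 337.4 230.4 size 48.5 139.6 yaw 33.79 1992
top headrest 0.42 c 585.5 69.1 size 7.7 50.1 yaw 82.56 90
0.78 [0.2727 0.1981 0.2557]
0.73 [ 0.5758 -0.0196  0.2557]
0.66 [0.4139 0.197  0.2557]
```

Well centred. I'll lower it to just touching and watch the force.

Request:
jog_arm:
  increments:
    - [[0,0.004,0.08,0,0,0,255],[0,0,0.07,0,0,0,255],[0,0,0.025,0,0,0,255],[0,0,0,0,0,0,255],[0,0,0,0,0,0,255],[0,0,0,0,0,0,255]]

```text
clock: 28.75
tcp_pos: [0.5764, -0.0168, 0.2273]
orientation: [0.001, 0.77, 0.637, 0.001]
wrist_force: [0.2, -0.2, -3.0]
finger_gap: 0.0589
grip_force: 45.1
```

Request:
jog_arm:
  increments:
    - [[0,0,0.006,0,0,0,255],[0,0,0.003,0,0,0,255],[0,0,0,0,0,0,255],[0,0,0,0,0,0,255]]

```text
clock: 29.15
tcp_pos: [0.5765, -0.017, 0.2259]
orientation: [0.001, 0.771, 0.637, 0.001]
wrist_force: [-2.5, -0.5, 5.8]
finger_gap: 0.0591
grip_force: 46.2
```

Contact. Release and retreat.

Request:
jog_arm:
  increments:
    - [[0,0,0,0,0,0,0],[0,0,0,0,0,0,0],[0,0,0,0,0,0,0],[0,0,0,0,0,0,0],[0,0,-0.06,0,0,0,0],[0,0,-0.12,0,0,0,0],[0,0,-0.14,0,0,0,0],[0,0,-0.14,0,0,0,0],[-0.1,-0.08,0,0,0,0,0],[-0.12,-0.1,0,0,0,0,0],[-0.12,-0.1,0,0,0,0,0],[0,0,0,0,0,0,0],[0,0,0,0,0,0,0],[0,0,0,0,0,0,0]]

```text
clock: 30.55
tcp_pos: [0.4919, -0.0872, 0.3394]
orientation: [0.0, 0.77, 0.637, 0.001]
wrist_force: [0.9, -0.6, -0.5]
finger_gap: 0.0853
grip_force: 0.0
```

```bash
python3 - <<'E'
from m import *
p0,R0=now();print(p0)
c=cam('wrist');rect(c,'wrist','headrest',.252);rect(c,'wrist','bin',.21);rect(c,'wrist','rail',.02)
c=cam('side');save(c,'s9')
for t in ('bin_far_left','bin_near_left','bin_near_right'):
  for d in spotter.landmark_of(t,'side')[:1]:
    p=onz(c,d['uv'],0);print(t,d['conf'],p,p[:2]@[.983,-.182])
for t in ('bin_top','headrest'):
  for d in spotter.landmark_of(t,'side')[:3]:print(t,d['conf'],onz(c,d['uv'],.21))
E
```

```text
[ 0.4919 -0.0872  0.3394]
wrist headrest 0.8 c 572.8 -30.1 size 70.4 142.4 yaw -10.41 26237
wrist headrest 0.6 c 421.1 15.6 size 40.3 91.5 yaw -38.51 10103
wrist bin 0.69 c 572.9 -15.7 size 117.8 119.9 yaw -10.73 9685
wrist rail 0.53 c 606.9 -187.1 size 9.8 21.8 yaw 79.25 115
wrist rail 0.21 c 620.0 -14.7 size 198.3 204.5 yaw -10.73 9565
bin_far_left 0.94 [ 0.638  0.037 -0.   ] 0.620466366734812
bin_near_left 0.64 [ 0.5313  0.0518 -0.    ] 0.5128804808996202
bin_near_right 0.86 [ 0.5083 -0.0533  0.    ] 0.5093445501710938
bin_top 0.85 [ 0.5933 -0.027   0.21  ]
headrest 0.73 [0.2876 0.1719 0.21  ]
headrest 0.55 [0.2651 0.3533 0.21  ]
```

View pics/s9.png

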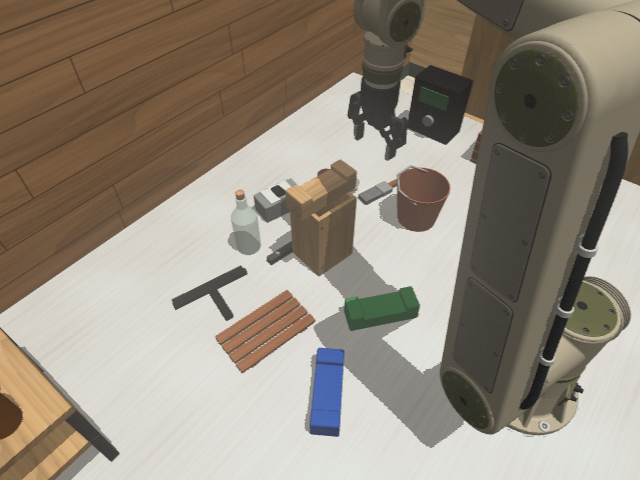

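The headrest lies across the bin's top at (322,187), the bin stands snug at the rail at (323,230), and the bystanders are unmoved. I'm handing the job in.

```bash
python3 -c "
from workcell import ticket
print(ticket.hand_in())"
```

```text
the job is handed in; nothing more can be done
None
```

The job is handed in at about 31 s of the 72 s allowed: the bin was walked to the rail and stands upright and square there with no measurable gap, and the headrest is back across its top; the hand-in gave no verdict.

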